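Sweep the used bottle caps into the wash-up bay

ROBOT

A 6-joint arm with a two-finger parallel gripper is mounted at the origin on the work surface. World frame = base frame: x ahead of the robot, y to its left, z up, the work surface at z = 0. Lengths are in m, angles in rad, forces in N, time in s.
With the tool pointing down it reaches from about 0.25 to 0.725 m from the base axis. Payload 4 kg.
Tool frame: the origin (TCP) lies midway between the tips of the shut fingers; the grasp point (between the pads) lies 19 mm behind it; z points along the fingers, y is the direction in which the jaws open and shut (so a half turn about z gives the same grasp; the last joint's range is limited). The gripper opens to 85 mm and grips with 20 to 120 N. Pads are 22 mm wide; open, the fingers measure 114 mm over their backs; the gripper's body (76 mm by 85 mm) begins 54 mm behind the grasp point. The pads swing forward as they close: fully open they stand 13 mm farther back than shut.
Start: joints at [-1.198, 0.241, 0.005, 1.335, 0, 1.571], TCP at [0.182, -0.466, 0.231] pointing down, gripper open.
Joint ranges: [-2.72, 2.72], [-1.05, 1.87], [-1.09, 1.28], [-1.99, 2.15], [-1.42, 1.44], [-3.14, 3.14]. Speed limits (rad/s): [2.79, 2.79, 3.14, 3.14, 3.14, 3.14].

INTERFACE

Orientations are given as a unit quaternion [x, y, z, w].
In Python, from workcell import bot, eyes, job gives the robot as it stands.
- The arm moves only by the shell command python3 -m crank 'ROWS'. ROWS is a JSON object of lists of equal length, an entry for each row: "dr": the turn, a rotation vector about the tool's x, y, z in rad, a list of three; "travel": the shift along the tool's x, y, z in m, a list of three; "hand": the finger opening in m, from 0 to 0.0854. In form: {"dr": [[wx, wy, wz], ...], "travel": [[x, y, z], ...], "hand": [hand, ...]}. A call has 1 to 10 rows; each row is the pose to reach, as a shift and turn from the pose commanded when the call began, along the tool's axes at that moment; what a row does not reach only later rows make up. A row lasts 1/8 s, in which the tool goes at most 62.5 mm and 10.7 degrees, less where a joint would pass 70% of its speed; a pose out of reach is approached as far as the arm can. A call with a gripper value outside its range is refused whole. The fingers move at their own pace and stop on an object; the grip force is fixed at half the most. Time passes only in rows, so rows that repeat a pose let the fingers close. It gives the time, the measured TCP pose, the force and the opening at its end, in the units of the state.
- bot.get_obs(): the state, without advancing time (a new reading comes with each control period).
- eyes.camera(name): name is "scene" or "side" or "wrist"; returns a dict with "color" (400x640x3 uint8, red, green, blue), "K" (3x3 intrinsics, pixels), "R" (3x3) and "t" (3): a world point X has camera coordinates R X + t; the wrist camera has in their place "T_tool_cam" (4x4, takes a point from camera to tool coordinates, whose origin is the TCP and whose axes are the flange's). Camera axes: x right, y down, z forward; pixel columns grow to the right and rows downward; lengths in m; the calibration is good to about 2 mm. A picture is of the moment at which its call begins: read the wrist's pose just before it. There is no depth.
- job.job_done(): hands the job in, once; it reports no verdict.
The state is a dict: "clock": time; "joint_pos": joint angles; "joint_vel": joint speeds; "tau": joint torques, N m; "eef_pos": TCP position; "tool_rot": TCP orientation; "ft_force": force on the tool from outside, world axes, zero at the start; "ft_torque": the same for the moment, N m; "grip_width": finger opening in m.
Only numpy, scipy, OpenCV 4.12 (cv2) and the standard library are available. Lean on these libraries where they do the work, as an engineer would, in place of code of your own. Each camera call takes 0.05 s, during which the arm holds its last target.

TASK

Sweep the three used blue bottle caps along the bench into the green three-sided wash-up bay, until each one lies flat and wholly inside the bay. Push them with the fingertips so that they slide on the bench: do not lift, carry or tip any cap. Leave the clean yellow cap, the vials, the bottle, the beaker and the spatula where they are.

Things in the scene. Friction and masses are not known exactly. Their poses are not given: they have to be found in the camera images.
- cap_a_center (a point): used blue plastic screw cap, 40 mm across and 22 mm tall, about 20 g, lying flat on the bench, open side down. The point is its centre, 11 mm above the bench. A free disc that slides when pushed; the three blue caps are alike
- cap_b_center (a point): used blue plastic screw cap, 40 mm across and 22 mm tall, about 20 g, lying flat on the bench, open side down. The point is its centre, 11 mm above the bench. A free disc that slides when pushed; the three blue caps are alike
- cap_c_center (a point): used blue plastic screw cap, 40 mm across and 22 mm tall, about 20 g, lying flat on the bench, open side down. The point is its centre, 11 mm above the bench. A free disc that slides when pushed; the three blue caps are alike
- cap_yellow_center (a point): clean yellow plastic screw cap, to be left alone, 40 mm across and 22 mm tall, about 20 g, lying flat on the bench, open side down. The point is its centre, 11 mm above the bench
- bay: green plastic wash-up bay screwed to the bench: three upright walls 30 mm tall and 8 mm thick around a dark mat level with the bench (no step or lip). Inside 200 mm along its x and 120 mm along its y. Origin: middle of the inside, at bench height. The open mouth is at its y = -60 mm and faces its own -y (at yaw 0 towards the robot's right); the back wall's inner face is at y = +60 mm, the side walls' inner faces at x = -100 and +100 mm
- vial_amber: amber glass vial with black cap, 28 mm across, 55 mm tall, standing; origin at the centre of its underside. To be left alone
- vial_green: green glass vial with yellow cap, 28 mm across, 55 mm tall, standing; origin at the centre of its underside. To be left alone
- bottle_green: green glass bottle with red screw cap fitted, 60 mm across, 130 mm tall, standing; origin at the centre of its underside. To be left alone
- beaker: empty glass beaker, 68 mm across, 75 mm tall, standing; origin at the centre of its underside. To be left alone
- spatula: steel spatula, 180 mm long with a 90 mm by 65 mm blade and a 20 mm thick handle, lying flat along its own x, handle to -x; origin where the blade begins, half-way along, at bench height. To be left alone
Things that resemble listed ones, but are neither listed nor needed, are in the scene too. What is shaped like the part that bears cap_c_center but red is not meant.

How it is judged:
At the end, for the whole second after the job is handed in: All three blue caps lie flat and still on the bench wholly inside the bay (none sticks out of the mouth line by more than 3 mm); the yellow cap, both vials, the bottle, the beaker and the spatula are within 15 mm of where they stood (x of cap_a_center in the frame of bay between -0.09 and 0.09 m and y of cap_a_center in the frame of bay between -0.043 and 0.05 m and height (world z) of each of cap_a_center, cap_b_center, cap_c_center below 0.015 m and linear speed of each of cap_a, cap_b, cap_c below 0.02 m/s and x of cap_b_center in the frame of bay between -0.09 and 0.09 m and y of cap_b_center in the frame of bay between -0.043 and 0.05 m and x of cap_c_center in the frame of bay between -0.09 and 0.09 m and y of cap_c_center in the frame of bay between -0.043 and 0.05 m and distance of each of cap_yellow_center, vial_amber, vial_green, bottle_green, beaker, spatula from where it was at the start of the episode below 0.015 m); the robot touches nothing.
It fails at once if a blue cap is lifted or tipped (centre more than 8 mm above its resting height, or tilted over 0.5 rad) (height (world z) of any of cap_a_center, cap_b_center, cap_c_center above 0.019 m or angle between any of cap_a_center, cap_b_center, cap_c_center's own z axis and vertical above 0.5 rad).
It fails at once if the yellow cap is lifted or tipped (height (world z) of cap_yellow_center above 0.019 m or angle between cap_yellow_center's own z axis and vertical above 0.5 rad).
It fails at once if the yellow cap is pushed more than 15 mm (distance of cap_yellow_center from where it was at the start of the episode above 0.015 m).
It fails at once if a vial, the bottle, the beaker or the spatula is moved more than 15 mm (distance of any of vial_amber, vial_green, bottle_green, beaker, spatula from where it was at the start of the episode above 0.015 m).
It also fails if it takes over 72 s, if anything falls off the work surface, if the arm or the gripper's body presses on something with over 40 N, if the wrist force passes 120 N, or if a joint passes its speed limit or range.

## Working session

There is one attempt and no reset: what is moved stays moved. The work goes in short steps, Python scripts to look and compute and a shell command to move; the robot and the scene stay as the last step left them, time stands still between calls to the robot, and variables do not carry over. Pictures are saved under pics/ and viewed, and the job is handed in when it is done.

```bash
ls; mkdir -p pics; python3 - <<'E'
from workcell import bot, eyes, job
import cv2,numpy as np
print(bot.get_obs())
for n in ["scene","side","wrist"]:
    c=eyes.camera(n); cv2.imwrite(f"pics/{n}0.png",c["color"][:,:,::-1]); np.savez(f"{n}0.npz",**c)
    print(n,{k:np.round(v,3).tolist() for k,v in c.items() if k!="color"})
E
```

```text
pics
{'clock': 0.0, 'joint_pos': array([-1.19800003e+00,  2.41439624e-01,  3.71466847e-03,  1.33517617e+00,
        2.71640778e-05,  1.57082324e+00]), 'joint_vel': array([-0.00016803,  0.00098449,  0.00095059, -0.00024904, -0.00038233,
        0.00036432]), 'tau': array([ 4.17444944e-04, -3.72320330e+01,  2.52406830e+01,  1.69821427e-02,
        1.20476871e-04, -2.87153298e-06]), 'eef_pos': array([ 0.18188958, -0.46506863,  0.23039599]), 'tool_rot': array([ 9.82680058e-01,  1.85307303e-01, -1.81698218e-04, -1.03668285e-03]), 'ft_force': array([-0.2508882 , -0.34169765, -0.07385421]), 'ft_torque': array([-0.05016858, -0.01621099,  0.00782703]), 'grip_width': 0.08521322145403588}
scene {'K': [[417.626, 0.0, 319.385], [0.0, 417.626, 203.594], [0.0, 0.0, 1.0]], 'R': [[0.254, 0.967, 0.008], [0.814, -0.209, -0.541], [-0.522, 0.144, -0.841]], 't': [-0.05, -0.48, 1.367]}
side {'K': [[422.51, 0.0, 324.961], [0.0, 422.51, 200.652], [0.0, 0.0, 1.0]], 'R': [[-0.896, -0.444, 0.02], [-0.325, 0.625, -0.71], [0.303, -0.642, -0.704]], 't': [0.49, 0.281, 0.74]}
wrist {'K': [[316.541, 0.0, 321.087], [0.0, 316.541, 198.987], [0.0, 0.0, 1.0]], 'T_tool_cam': [[0.0, -0.959, -0.284, 0.072], [1.0, 0.0, 0.0, 0.0], [-0.0, -0.284, 0.959, -0.142], [0.0, 0.0, 0.0, 1.0]]}
```

View pics/scene0.png

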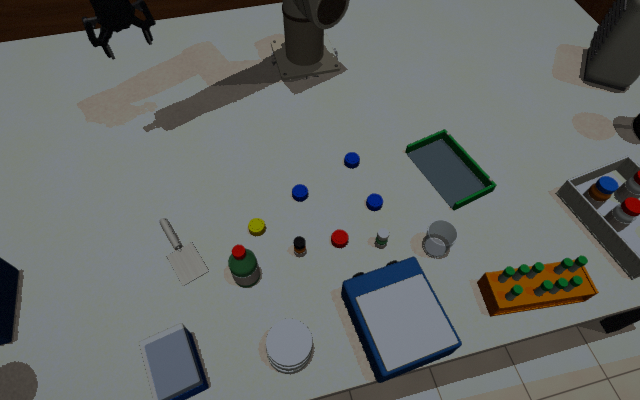

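View pics/side0.png

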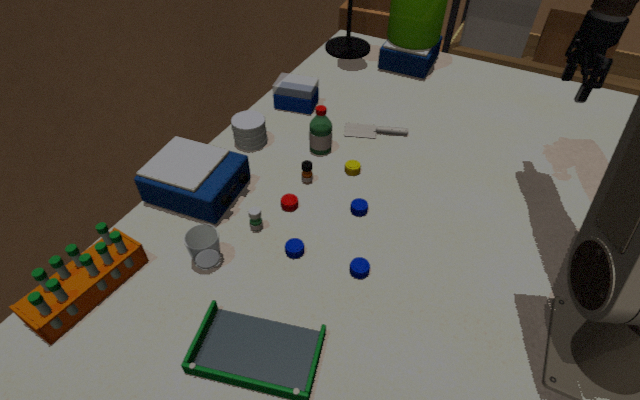

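View pics/wrist0.png

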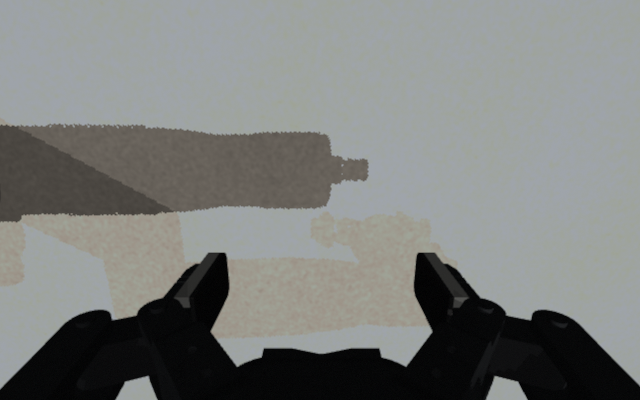

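The scene view shows blue caps at (352,160), (300,192) and (375,202). The yellow cap is at (257,227) and a red decoy at (340,239). The bay is around (450,168), with its mouth facing the caps. Other blue things are boxes at (400,315) and (175,360) and a blue bottle top at (606,186), none of which is a loose cap.

```bash
cat > h.py <<'E'
import numpy as np,cv2
def ray(c,uv):
    K,R,t=c["K"],c["R"],c["t"]; d=R.T@np.linalg.inv(K)@np.array([uv[0],uv[1],1.]); return -R.T@t,d
def onz(c,uv,z):
    o,d=ray(c,uv); return o+d*(z-o[2])/d[2]
def proj(c,X):
    p=c["K"]@(c["R"]@np.asarray(X,float)+c["t"]); return p[:2]/p[2]
def blobs(c,lo,hi,amin=40):
    h=cv2.cvtColor(c["color"],cv2.COLOR_RGB2HSV); m=cv2.inRange(h,np.array(lo),np.array(hi))
    n,l,s,ce=cv2.connectedComponentsWithStats(m)
    return [(ce[i],s[i],l==i) for i in range(1,n) if s[i][4]>=amin]
BLUE=((110,180,60),(130,255,255)); YEL=((22,150,80),(35,255,255)); RED=((0,200,80),(6,255,255)); GRN=((50,150,30),(75,255,255))
E
python3 - <<'E'
from h import *
cs={n:dict(np.load(n+"0.npz")) for n in("scene","side")}
for nm,r in (("B",BLUE),("Y",YEL),("R",RED),("G",GRN)):
  for n,c in cs.items():
    for ce,s,m in blobs(c,*r,30): print(nm,n,ce.round(1),s.tolist(),onz(c,ce,0.012).round(3))
E
python3 - <<'E'
import cv2
a=cv2.imread('pics/scene0.png')[120:270,210:510]
cv2.imwrite('pics/crop0.png',cv2.resize(a,None,fx=2.6,fy=2.6,interpolation=2))
a=cv2.imread('pics/side0.png')[110:400,170:420]
cv2.imwrite('pics/crop1.png',cv2.resize(a,None,fx=2,fy=2,interpolation=2))
E
```

```text
B scene [351.6 158. ] [345, 153, 14, 12, 129] [0.453 0.023 0.012]
B scene [299.3 190.6] [292, 185, 16, 13, 152] [ 0.522 -0.138  0.012]
B scene [374.6 200.2] [367, 194, 16, 14, 164] [0.597 0.038 0.012]
B side [359.  204.7] [351, 199, 16, 13, 159] [ 0.531 -0.146  0.012]
B side [294. 246.] [285, 239, 19, 15, 216] [0.605 0.031 0.012]
B side [359.3 265.7] [350, 258, 19, 16, 240] [0.461 0.015 0.012]
Y scene [255.9 224.6] [248, 218, 17, 14, 182] [ 0.593 -0.263  0.012]
Y side [352.2 165. ] [345, 160, 15, 11, 126] [ 0.603 -0.27   0.012]
R scene [632.7 204.2] [625, 197, 15, 16, 184] [0.77  0.664 0.012]
R scene [339.5 236.8] [332, 230, 16, 15, 177] [ 0.675 -0.076  0.012]
R scene [238.  250.6] [232, 245, 13, 12, 119] [ 0.651 -0.315  0.012]
R side [320.3 108.1] [316, 106, 10, 5, 40] [ 0.796 -0.47   0.012]
R side [288.9 199.9] [281, 194, 17, 12, 129] [ 0.684 -0.084  0.012]
G scene [426.8 138.1] [407, 130, 40, 18, 128] [0.437 0.246 0.012]
G scene [468.9 157.2] [448, 135, 41, 44, 149] [0.529 0.33  0.012]
G scene [476.3 193.5] [455, 181, 41, 24, 167] [0.642 0.297 0.012]
G scene [582.1 259.7] [578, 25
[... 484 characters left out ...]
scene [517.6 289. ] [513, 285, 10, 9, 71] [0.899 0.27  0.012]
G side [100.6 227.1] [96, 222, 10, 12, 78] [1.005 0.178 0.012]
G side [114.3 236.3] [109, 232, 11, 11, 81] [0.959 0.184 0.012]
G side [100.3 247.4] [95, 243, 11, 11, 83] [0.962 0.22  0.012]
G side [ 70.8 249.2] [65, 244, 12, 12, 95] [1.012 0.251 0.012]
G side [ 84.7 259. ] [79, 254, 12, 12, 102] [0.966 0.256 0.012]
G side [ 54.7 261. ] [49, 256, 12, 12, 97] [1.016 0.287 0.012]
G side [ 37.7 273.4] [32, 268, 12, 13, 105] [1.02  0.323 0.012]
G side [ 51.6 283.9] [46, 278, 12, 14, 106] [0.975 0.327 0.012]
G side [ 33.9 297.5] [28, 292, 13, 13, 107] [0.978 0.363 0.012]
G side [251.  370.3] [182, 301, 143, 99, 1724] [0.538 0.296 0.012]
```

View pics/crop0.png

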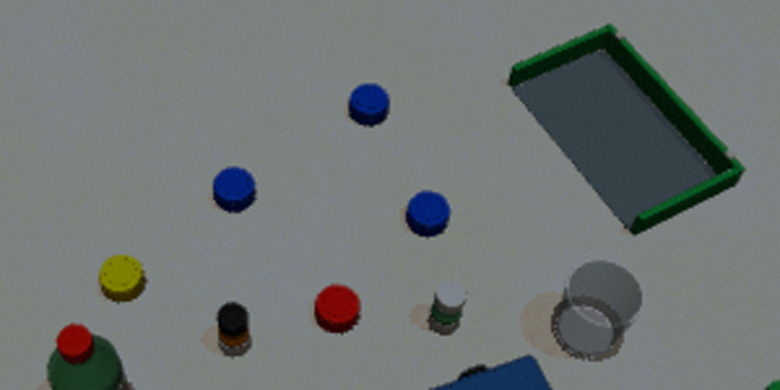

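View pics/crop1.png

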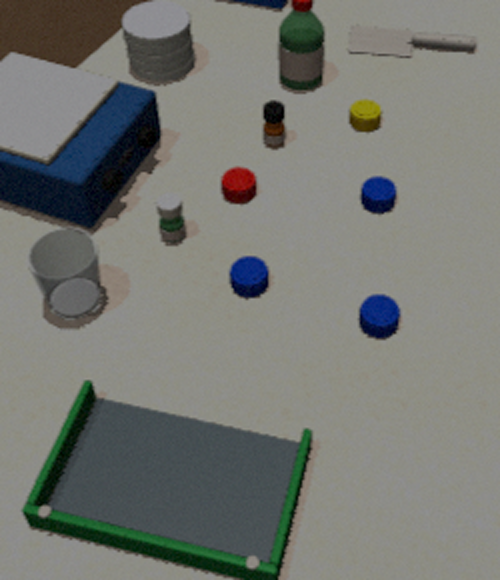

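Crops confirm the choice: three blue caps with plain sides and no other loose blue disc. The red cap is the decoy. Next I triangulate the caps and the bay corners.

```bash
python3 - <<'E'
from h import *
cs={n:dict(np.load(n+"0.npz")) for n in("scene","side")}
S,D=cs["scene"],cs["side"]
def tri(a,b):
    A=[];B=[]
    for c,uv in((S,a),(D,b)):
        o,d=ray(c,uv); d/=np.linalg.norm(d); P=np.eye(3)-np.outer(d,d); A.append(P);B.append(P@o)
    A=np.vstack(A);B=np.hstack(B); x=np.linalg.lstsq(A,B,rcond=None)[0]; return x.round(4),np.linalg.norm(A@x-B).round(4)
for n,a,b in(("A",(351.6,158),(359.3,265.7)),("B",(299.3,190.6),(359,204.7)),("C",(374.6,200.2),(294,246)),("Y",(255.9,224.6),(352.2,165)),("R",(339.5,236.8),(288.9,199.9))): print(n,tri(a,b))
s=lambda u,v:(210+u/2.6,120+v/2.6); d=lambda u,v:(170+u/2,110+v/2)
# bay outer top corners
print("bay back near",tri(s(612,26),d(276,573)), "back far",tri(s(742,167),d(28,512)))
print("mouth near top",tri(s(512,68),d(308,431)),"far top",tri(s(633,217),d(89,383)))
for c,p in((S,s(512,83)),(S,s(632,233)),(D,d(306,442)),(D,d(92,400))): print("mouth z0",onz(c,p,0).round(4))
for nm,c,p in(("greenv",S,s(445,328)),("greenv",D,d(173,241)),("amberv",S,s(236,350)),("amberv",D,d(275,143)),("beaker",S,s(587,340)),("beaker",D,d(73,305)),("bottle",D,d(302,75))): print(nm,onz(c,p,0).round(3))
E
```

```text
A (array([0.4592, 0.0204, 0.0198]), np.float64(0.0009))
B (array([ 0.5276, -0.1388,  0.0201]), np.float64(0.001))
C (array([0.6015, 0.0363, 0.0194]), np.float64(0.0003))
Y (array([ 0.5986, -0.2618,  0.0205]), np.float64(0.0014))
R (array([ 0.6791, -0.0776,  0.0199]), np.float64(0.0001))
bay back near (array([0.4323, 0.2975, 0.0282]), np.float64(0.0035)) back far (array([0.6357, 0.3454, 0.0278]), np.float64(0.0023))
mouth near top (array([0.4624, 0.1748, 0.0273]), np.float64(0.0005)) far top (array([0.6638, 0.2212, 0.0255]), np.float64(0.0025))
mouth z0 [0.4609 0.1804 0.    ]
mouth z0 [0.666 0.225 0.   ]
mouth z0 [0.4656 0.1721 0.    ]
mouth z0 [0.6647 0.2252 0.    ]
greenv [0.718 0.015 0.   ]
greenv [0.706 0.023 0.   ]
amberv [ 0.692 -0.175  0.   ]
amberv [ 0.681 -0.173  0.   ]
beaker [0.762 0.137 0.   ]
beaker [0.749 0.144 0.   ]
bottle [ 0.714 -0.312  0.   ]
```

Caps in world coordinates: A (0.459, 0.020), B (0.528, -0.139), C (0.602, 0.036). All have tops near 20 mm, as they should. The bay origin is about (0.5495, 0.256) with yaw 0.23; outer depth and width roughly match the stated sizes. I'll push with the fingers 28 mm open so they cradle the cap. Order is A to bay (0, 0.01), B to the left side, then C to the right.

```bash
cat >> h.py <<'E'
from scipy.spatial.transform import Rotation as Ro
BO=np.array([.5495,.256]);BY=.23
def b2w(p): c,s=np.cos(BY),np.sin(BY); return BO+np.array([c*p[0]-s*p[1],s*p[0]+c*p[1]])
def w2b(p): c,s=np.cos(BY),np.sin(BY); d=np.asarray(p)[:2]-BO; return np.array([c*d[0]+s*d[1],-s*d[0]+c*d[1]])
def to(p,phi,cur=None):
    "tool-axis travel and dr to reach world p with vertical tool, x axis at phi"
    if cur is None:
        from workcell import bot
        o=bot.get_obs(); cur=(o["eef_pos"],o["tool_rot"])
    R=Ro.from_quat(cur[1]); G=Ro.from_euler('z',phi)*Ro.from_euler('x',np.pi)
    return R.inv().apply(np.array(p)-cur[0]).round(4).tolist(),(R.inv()*G).as_rotvec().round(4).tolist()
def plan(cap,tgt,back=.055,off=.028,z=.005):
    cap=np.array(cap);T=b2w(tgt);d=T-cap;L=np.linalg.norm(d);u=d/L;phi=np.arctan2(u[1],u[0])
    s=cap-back*u;return np.round(s,4),round(phi,4),round(L+back-off,4)
E
python3 - <<'E'
from h import *
for n,c,t in(("A",(.459,.0204),(0,.01)),("B",(.5276,-.1388),(-.052,0)),("C",(.6015,.0363),(.055,0))):
    print(n,w2b(c),plan(c,t))
s,phi,L=plan((.459,.0204),(0,.01)); print(to([*s,.1],phi))
E
```

```text
A [-0.14182831 -0.20876384] (array([ 0.4404, -0.0314]), np.float64(1.2256), np.float64(0.2877))
B [-0.11132882 -0.37941078] (array([ 0.5317, -0.1936]), np.float64(1.6457), np.float64(0.411))
C [ 0.00054399 -0.22576934] (array([ 0.6011, -0.0187]), np.float64(1.5641), np.float64(0.2592))
([0.3987, -0.3097, 0.1311], [-0.0014, -0.0006, -0.8529])
```

```bash
python3 -m crank '{"dr":[[0,0,-0.15],[0,0,-0.3],[0,0,-0.45],[0,0,-0.6],[0,0,-0.75],[0,0,-0.853],[0,0,-0.853],[0,0,-0.853],[0,0,-0.853],[0,0,-0.853]],"travel":[[0.04,-0.031,0.013],[0.08,-0.062,0.026],[0.12,-0.093,0.04],[0.16,-0.124,0.053],[0.2,-0.155,0.066],[0.24,-0.186,0.08],[0.28,-0.217,0.092],[0.32,-0.248,0.105],[0.36,-0.28,0.12],[0.398,-0.31,0.131]],"hand":[0.028,0.028,0.028,0.028,0.028,0.028,0.028,0.028,0.028,0.028]}'
python3 - <<'E'
from h import *
from workcell import bot,eyes
o=bot.get_obs(); print(o["clock"],o["eef_pos"],o["grip_width"],Ro.from_quat(o["tool_rot"]).as_matrix()[:,0])
print(to([.4404,-.0314,.005],1.2256))
c=eyes.camera("wrist"); cv2.imwrite("pics/w1.png",c["color"][:,:,::-1])
E
```

```text
clock: 1.4
eef_pos: [0.4402, -0.0303, 0.0996]
tool_rot: [0.818, 0.575, -0.0, -0.0]
ft_force: [0.7, -0.8, -0.2]
grip_width: 0.0281
1.4 [ 0.44019632 -0.03032335  0.09960861] 0.02805112091995657 [ 3.37790890e-01  9.41221137e-01 -2.91781828e-04]
([-0.0009, 0.0006, 0.0946], [-0.0005, 0.0003, 0.0006])
```

View pics/w1.png

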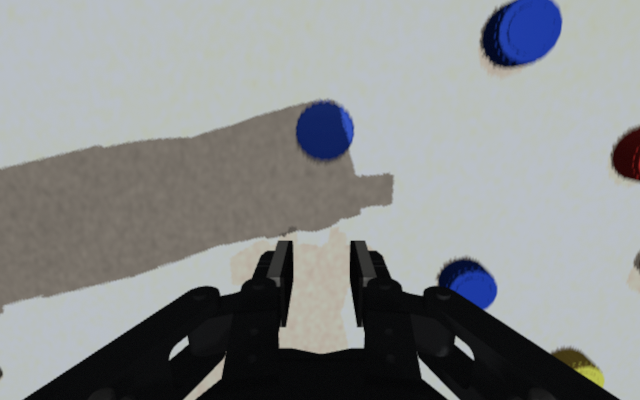

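Cap A is centred ahead of the fingers at (325,130). I descend now, then push 288 mm along tool x at about 16 mm per row.

```bash
python3 -m crank '{"dr":[[0,0,0],[0,0,0],[0,0,0],[0,0,0],[0,0,0]],"travel":[[0,0.001,0.04],[0,0.001,0.075],[0,0.001,0.094],[0.01,0.001,0.094],[0.02,0.001,0.094]],"hand":[0.028,0.028,0.028,0.028,0.028]}'
python3 - <<'E'
from h import *
from workcell import bot,eyes
o=bot.get_obs(); print(o["eef_pos"],o["ft_force"])
c=eyes.camera("side"); cv2.imwrite("pics/s1.png",cv2.resize(c["color"][150:350,220:520,::-1],None,fx=2.6,fy=2.6))
E
```

```text
clock: 2.08
eef_pos: [0.4484, -0.013, 0.007]
tool_rot: [0.818, 0.575, 0.0, 0.0]
ft_force: [0.4, -0.3, -0.5]
grip_width: 0.0282
[ 0.44843904 -0.01299537  0.00696617] [ 0.40306836 -0.31978603 -0.49868698]
```

View pics/s1.png

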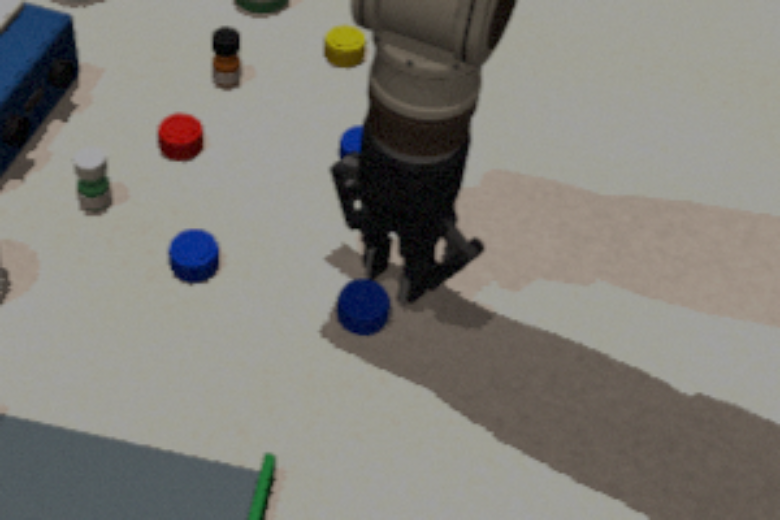

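The side view shows the fingertips low, just behind cap A at crop (362,306). I start pushing.

```bash
python3 -m crank '{"dr":[[0,0,0],[0,0,0],[0,0,0],[0,0,0],[0,0,0],[0,0,0],[0,0,0],[0,0,0],[0,0,0],[0,0,0]],"travel":[[0.01,0,0.001],[0.02,0,0.001],[0.032,0,0.001],[0.045,0,0.001],[0.058,0,0.001],[0.07,0,0.001],[0.08,0,0.001],[0.09,0,0.001],[0.1,0,0.001],[0.106,0,0.001]],"hand":[0.028,0.028,0.028,0.028,0.028,0.028,0.028,0.028,0.028,0.028]}'
python3 - <<'E'
from h import *
from workcell import bot,eyes
o=bot.get_obs(); print(o["eef_pos"],o["ft_force"])
c=eyes.camera("wrist"); cv2.imwrite("pics/w2.png",c["color"][:,:,::-1])
E
```

```text
clock: 3.38
eef_pos: [0.4837, 0.0869, 0.0053]
tool_rot: [0.818, 0.575, 0.0, 0.0]
ft_force: [0.7, 1.4, -0.0]
grip_width: 0.0281
[0.483666   0.08685065 0.00529171] [ 0.71969554  1.35645716 -0.01683566]
```

View pics/w2.png

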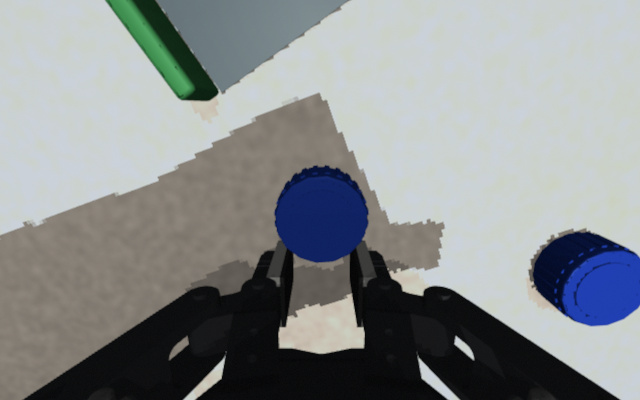

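Cap A sits square in the cradle at (321,214), and the bay's wall end at (200,95) is clear to the left. I continue the remaining 160 mm.

```bash
python3 -m crank '{"dr":[[0,0,0],[0,0,0],[0,0,0],[0,0,0],[0,0,0],[0,0,0],[0,0,0],[0,0,0],[0,0,0],[0,0,0]],"travel":[[0.01,0,0],[0.02,0,0],[0.032,0,0],[0.045,0,0],[0.058,0,0],[0.07,0,0],[0.08,0,0],[0.09,0,0],[0.1,0,0],[0.11,0,0]],"hand":[0.028,0.028,0.028,0.028,0.028,0.028,0.028,0.028,0.028,0.028]}' && python3 -m crank '{"dr":[[0,0,0],[0,0,0],[0,0,0],[0,0,0],[0,0,0],[0,0,0],[0,0,0]],"travel":[[0.01,0,0],[0.02,0,0],[0.03,0,0],[0.04,0,0],[0.048,0,0],[0.052,0,0],[0.052,0,0]],"hand":[0.028,0.028,0.028,0.028,0.028,0.028,0.028]}'
python3 - <<'E'
from h import *
from workcell import bot,eyes
o=bot.get_obs(); print(o["eef_pos"],o["ft_force"],w2b(o["eef_pos"]))
c=eyes.camera("wrist"); cv2.imwrite("pics/w3.png",c["color"][:,:,::-1])
E
```

```text
clock: 4.68
eef_pos: [0.5208, 0.1903, 0.0053]
tool_rot: [0.818, 0.575, -0.0, 0.0]
ft_force: [1.1, -0.9, 0.2]
grip_width: 0.028
clock: 5.55
eef_pos: [0.5382, 0.2389, 0.0052]
tool_rot: [0.818, 0.575, -0.0, 0.0]
ft_force: [0.3, 0.3, 1.0]
grip_width: 0.0284
[0.53821463 0.23890681 0.00524251] [0.31093265 0.31984475 0.99829676] [-0.01488505 -0.01407025]
```

View pics/w3.png

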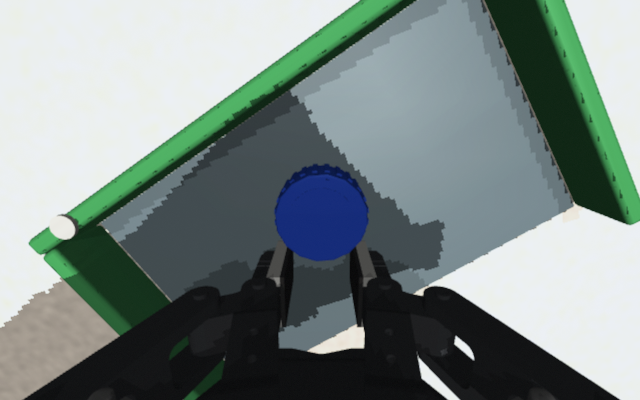

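Cap A is in the bay at (321,214) with clear mat all round. I back off and rise.

```bash
python3 -m crank '{"dr":[[0,0,0],[0,0,0],[0,0,0],[0,0,0],[0,0,0]],"travel":[[-0.01,0,0],[-0.035,0,0],[-0.05,0,-0.03],[-0.06,0,-0.08],[-0.06,0,-0.115]],"hand":[0.028,0.028,0.028,0.028,0.028]}'
python3 - <<'E'
from h import *
from workcell import bot,eyes
print(to([.5317,-.1936,.1],1.6457))
c=eyes.camera("scene"); 
for ce,s,m in blobs(c,*BLUE,30): print(ce,onz(c,ce,.0198).round(4))
E
```

```text
clock: 6.22
eef_pos: [0.5177, 0.1806, 0.1223]
tool_rot: [0.819, 0.574, 0.0, 0.0]
ft_force: [0.2, 0.5, -0.6]
grip_width: 0.0275
([-0.3471, 0.1404, 0.0223], [0.0009, -0.0, -0.4219])
[449.80985915 164.73239437] [0.5447 0.2651 0.0198]
[299.37086093 190.66887417] [ 0.5269 -0.1391  0.0198]
[374.54320988 200.2654321 ] [0.6018 0.0358 0.0198]
```

Cap A measures (0.545, 0.265), as planned; B and C have not moved. Next I go behind B.

```bash
python3 -m crank '{"dr":[[0,0,-0.1],[0,0,-0.2],[0,0,-0.3],[0,0,-0.422],[0,0,-0.422],[0,0,-0.422],[0,0,-0.422],[0,0,-0.422],[0,0,-0.422]],"travel":[[-0.045,0.018,0.003],[-0.09,0.036,0.005],[-0.135,0.054,0.01],[-0.18,0.072,0.015],[-0.225,0.09,0.02],[-0.27,0.109,0.02],[-0.315,0.127,0.02],[-0.347,0.14,0.022],[-0.347,0.14,0.022]],"hand":[0.028,0.028,0.028,0.028,0.028,0.028,0.028,0.028,0.028]}'
python3 - <<'E'
from h import *
from workcell import bot,eyes
print(to([.5317,-.1936,.005],1.6457))
c=eyes.camera("wrist"); cv2.imwrite("pics/w4.png",c["color"][:,:,::-1])
E
```

```text
clock: 7.4
eef_pos: [0.5312, -0.1945, 0.0978]
tool_rot: [0.681, 0.732, -0.0, -0.0]
ft_force: [-0.3, 0.4, -0.1]
grip_width: 0.0279
([0.0009, 0.0006, 0.0928], [-0.0006, 0.0002, -0.0028])
```

View pics/w4.png

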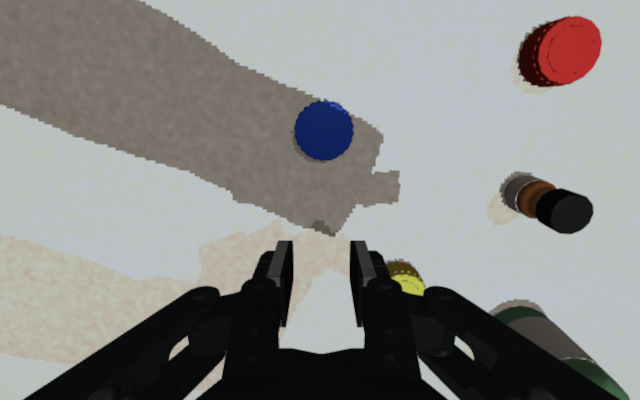

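Cap B is centred ahead at (323,130). The yellow cap, about 70 mm behind and 60 mm to the side, is clear of the fingers. I descend and push 411 mm in stages.

```bash
python3 -m crank '{"dr":[[0,0,0],[0,0,0],[0,0,0],[0,0,0],[0,0,0],[0,0,0],[0,0,0],[0,0,0],[0,0,0],[0,0,0]],"travel":[[0.001,0.001,0.04],[0.001,0.001,0.075],[0.001,0.001,0.093],[0.01,0.001,0.093],[0.02,0.001,0.093],[0.03,0.001,0.093],[0.04,0.001,0.093],[0.052,0.001,0.093],[0.064,0.001,0.093],[0.075,0.001,0.093]],"hand":[0.028,0.028,0.028,0.028,0.028,0.028,0.028,0.028,0.028,0.028]}' && python3 -m crank '{"dr":[[0,0,0],[0,0,0],[0,0,0],[0,0,0],[0,0,0],[0,0,0],[0,0,0],[0,0,0],[0,0,0],[0,0,0]],"travel":[[0.012,0,0],[0.025,0,0],[0.038,0,0],[0.05,0,0],[0.063,0,0],[0.075,0,0],[0.088,0,0],[0.1,0,0],[0.112,0,0],[0.12,0,0]],"hand":[0.028,0.028,0.028,0.028,0.028,0.028,0.028,0.028,0.028,0.028]}'
python3 - <<'E'
from h import *
from workcell import bot,eyes
o=bot.get_obs(); print(o["eef_pos"],o["ft_force"],w2b(o["eef_pos"]))
c=eyes.camera("wrist"); cv2.imwrite("pics/w5.png",c["color"][:,:,::-1])
E
```

```text
clock: 8.7
eef_pos: [0.5275, -0.116, 0.0054]
tool_rot: [0.679, 0.734, 0.0, 0.0]
ft_force: [0.6, -0.3, 1.2]
grip_width: 0.028
clock: 9.95
eef_pos: [0.5182, 0.0036, 0.0053]
tool_rot: [0.679, 0.734, -0.0, 0.0]
ft_force: [-0.2, -0.3, 0.3]
grip_width: 0.0279
[0.51823698 0.00364823 0.00532592] [-0.20152872 -0.3278305   0.27568716] [-0.08797028 -0.23857917]
```

View pics/w5.png

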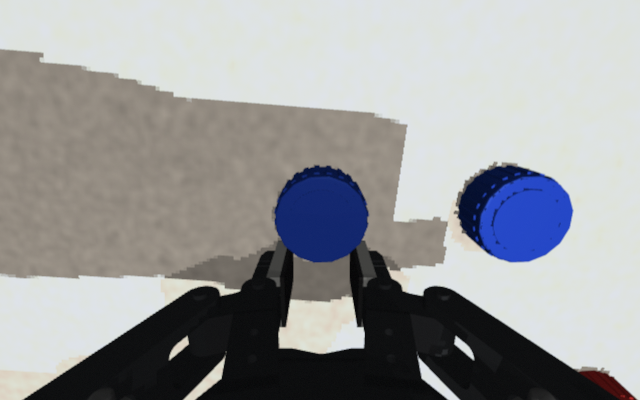

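Cap B is cradled at (321,214), with C well to the right at (525,210). I continue to just short of the mouth and check clearance to the side wall.

```bash
python3 -m crank '{"dr":[[0,0,0],[0,0,0],[0,0,0],[0,0,0],[0,0,0],[0,0,0],[0,0,0],[0,0,0],[0,0,0],[0,0,0]],"travel":[[0.012,0,0],[0.025,0,0],[0.038,0,0],[0.05,0,0],[0.063,0,0],[0.075,0,0],[0.088,0,0],[0.1,0,0],[0.112,0,0],[0.12,0,0]],"hand":[0.028,0.028,0.028,0.028,0.028,0.028,0.028,0.028,0.028,0.028]}'
python3 - <<'E'
from h import *
from workcell import bot,eyes
o=bot.get_obs(); print(o["eef_pos"],o["ft_force"],w2b(o["eef_pos"]))
c=eyes.camera("wrist"); cv2.imwrite("pics/w6.png",c["color"][:,:,::-1])
c=eyes.camera("side"); cv2.imwrite("pics/s6.png",cv2.resize(c["color"][200:400,170:420,::-1],None,fx=2.8,fy=2.8))
E
```

```text
clock: 11.25
eef_pos: [0.509, 0.1233, 0.0053]
tool_rot: [0.679, 0.734, -0.0, -0.0]
ft_force: [-0.4, 0.3, -0.7]
grip_width: 0.0279
[0.50899956 0.12332923 0.00529083] [-0.41117955  0.29490899 -0.73524276] [-0.06967987 -0.11994388]
```

View pics/w6.png

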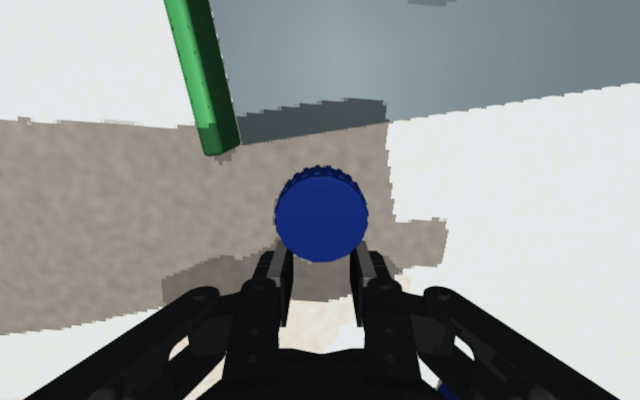

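View pics/s6.png

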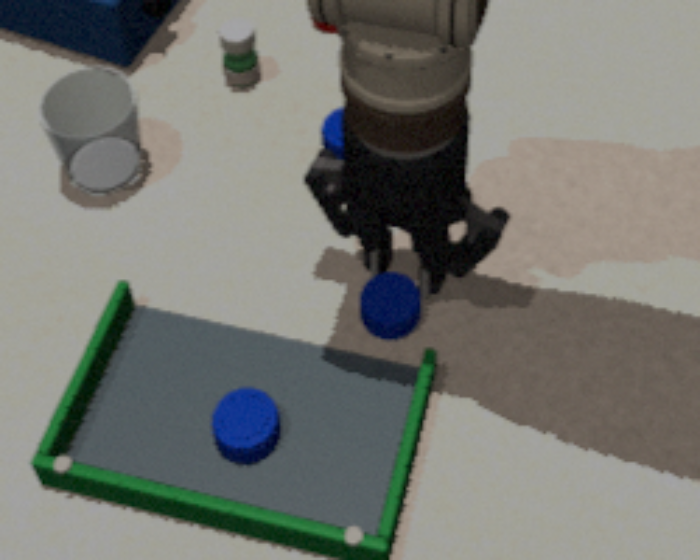

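The left knuckle sticks out about 51 mm at roughly 30 mm height, so it could catch the wall if I go straight in. I shift the path right by 18 mm, still within the cradle's angle, and raise the tool 4 mm. B will end at about bay (-0.036, -0.014).

```bash
python3 -m crank '{"dr":[[0,0,0],[0,0,0],[0,0,0],[0,0,0],[0,0,0],[0,0,0],[0,0,0],[0,0,0],[0,0,0],[0,0,0]],"travel":[[0.008,0.002,-0.002],[0.016,0.006,-0.004],[0.024,0.01,-0.004],[0.032,0.014,-0.004],[0.04,0.018,-0.004],[0.05,0.018,-0.004],[0.06,0.018,-0.004],[0.07,0.018,-0.004],[0.08,0.018,-0.004],[0.082,0.018,-0.004]],"hand":[0.028,0.028,0.028,0.028,0.028,0.028,0.028,0.028,0.028,0.028]}'
python3 - <<'E'
from h import *
from workcell import bot,eyes
o=bot.get_obs(); print(o["eef_pos"],o["ft_force"],w2b(o["eef_pos"]))
c=eyes.camera("wrist"); cv2.imwrite("pics/w7.png",c["color"][:,:,::-1])
E
```

```text
clock: 12.6
eef_pos: [0.5206, 0.2065, 0.0093]
tool_rot: [0.679, 0.734, 0.0, -0.0]
ft_force: [-0.5, -0.3, -0.4]
grip_width: 0.0279
[0.52056253 0.20646898 0.00927341] [-0.50425802 -0.32592076 -0.42385237] [-0.0394674  -0.04162959]
```

View pics/w7.png

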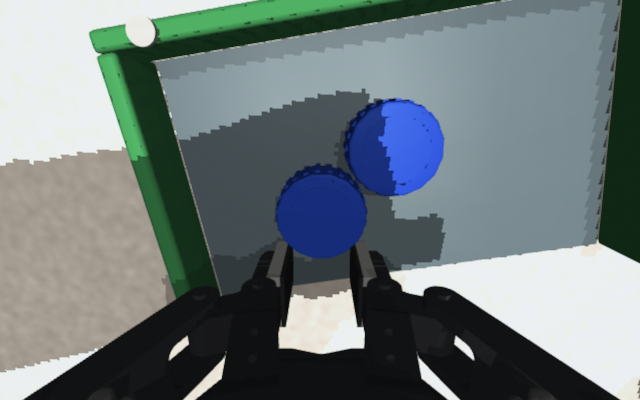

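B is inside at (321,212), alongside A at (395,148) and clear of the left wall. I retreat and measure.

```bash
python3 -m crank '{"dr":[[0,0,0],[0,0,0],[0,0,0],[0,0,0],[0,0,0],[0,0,0]],"travel":[[-0.01,0,0],[-0.035,0,0],[-0.05,0,-0.03],[-0.06,0,-0.08],[-0.06,0,-0.11],[-0.06,0,-0.11]],"hand":[0.028,0.028,0.028,0.028,0.028,0.028]}'
python3 - <<'E'
from h import *
from workcell import bot,eyes
c=eyes.camera("scene"); 
for ce,s,m in blobs(c,*BLUE,30): p=onz(c,ce,.0198);print(ce,p.round(4),w2b(p).round(4))
s,phi,L=plan((.6015,.036),(.042,-.012)); print(s,phi,L,phi-.23,to([*s,.1],phi))
E
```

```text
clock: 13.4
eef_pos: [0.5276, 0.1451, 0.1224]
tool_rot: [0.68, 0.733, 0.003, 0.002]
ft_force: [-0.2, 0.5, -0.1]
grip_width: 0.0278
[442.63837638 161.89667897] [0.5311 0.2506 0.0198] [-0.0191 -0.0011]
[374.48170732 200.24390244] [0.6017 0.0357 0.0198] [ 0.0006 -0.2264]
[ 0.6036 -0.019 ] 1.6092 0.2451 1.3792 ([-0.1694, 0.0648, 0.0205], [0.0025, -0.0003, 0.0373])
```

The merged blob centre at bay (-0.019, -0.001) matches A at about (-0.003, 0.01) and B at about (-0.036, -0.014). C has not moved. I go behind C now, aiming for bay (0.042, -0.012).

```bash
python3 -m crank '{"dr":[[0,0,0.02],[0,0,0.037],[0,0,0.037],[0,0,0.037],[0,0,0.037],[0,0,0.037]],"travel":[[-0.042,0.016,0],[-0.085,0.033,0.0],[-0.127,0.049,0.005],[-0.169,0.065,0.02],[-0.169,0.065,0.02],[-0.169,0.065,0.02]],"hand":[0.028,0.028,0.028,0.028,0.028,0.028]}'
python3 - <<'E'
from h import *
from workcell import bot,eyes
print(to([.6036,-.019,.007],1.6092))
c=eyes.camera("wrist"); cv2.imwrite("pics/w8.png",c["color"][:,:,::-1])
E
```

```text
clock: 14.2
eef_pos: [0.6017, -0.0177, 0.0976]
tool_rot: [0.693, 0.721, -0.001, -0.001]
ft_force: [-0.6, 0.8, 0.5]
grip_width: 0.028
([-0.0014, 0.0022, 0.0906], [-0.0036, -0.0007, 0.001])
```

View pics/w8.png

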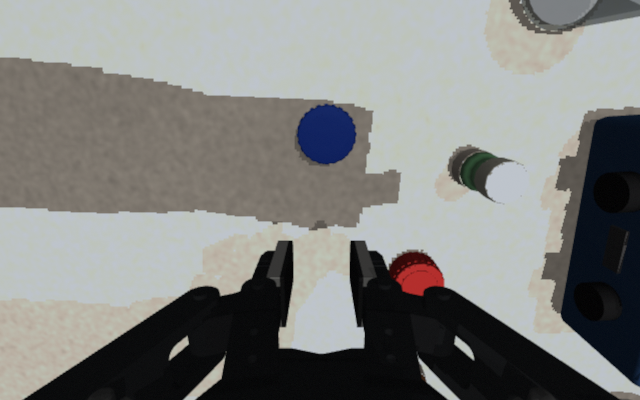

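C is ahead at (327,133), about 2 mm right of centre, and the red cap and green vial are clear. I descend with a 2 mm shift and push.

```bash
python3 -m crank '{"dr":[[0,0,0],[0,0,0],[0,0,0],[0,0,0],[0,0,0],[0,0,0],[0,0,0],[0,0,0],[0,0,0],[0,0,0]],"travel":[[0,0.002,0.04],[0,0.002,0.075],[0,0.002,0.09],[0.01,0.002,0.09],[0.02,0.002,0.09],[0.03,0.002,0.09],[0.04,0.002,0.09],[0.052,0.002,0.09],[0.064,0.002,0.09],[0.075,0.002,0.09]],"hand":[0.028,0.028,0.028,0.028,0.028,0.028,0.028,0.028,0.028,0.028]}' && python3 -m crank '{"dr":[[0,0,0],[0,0,0],[0,0,0],[0,0,0],[0,0,0],[0,0,0],[0,0,0],[0,0,0]],"travel":[[0.012,0,0],[0.025,0,0],[0.038,0,0],[0.05,0,0],[0.063,0,0],[0.075,0,0],[0.088,0,0],[0.095,0,0]],"hand":[0.028,0.028,0.028,0.028,0.028,0.028,0.028,0.028]}'
python3 - <<'E'
from h import *
from workcell import bot,eyes
o=bot.get_obs(); print(o["eef_pos"],o["ft_force"],w2b(o["eef_pos"]))
c=eyes.camera("wrist"); cv2.imwrite("pics/w9.png",c["color"][:,:,::-1])
E
```

```text
clock: 15.5
eef_pos: [0.602, 0.0582, 0.0093]
tool_rot: [0.693, 0.721, -0.0, -0.0]
ft_force: [0.6, -0.1, -0.1]
grip_width: 0.028
clock: 16.5
eef_pos: [0.5983, 0.1532, 0.0093]
tool_rot: [0.693, 0.721, 0.0, 0.0]
ft_force: [0.3, 0.3, 0.5]
grip_width: 0.0281
[0.59829601 0.15323585 0.00930195] [0.33646016 0.34494409 0.51412222] [ 0.02408312 -0.11118239]
```

View pics/w9.png

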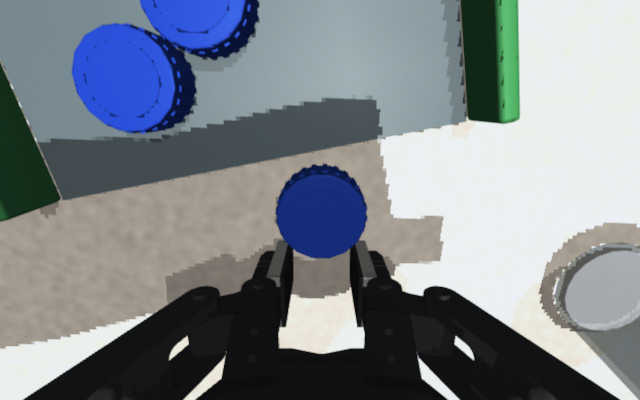

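C is cradled at (321,212), pointed at the free right part of the bay. Last push is 74 mm, then I retreat.

```bash
python3 -m crank '{"dr":[[0,0,0],[0,0,0],[0,0,0],[0,0,0],[0,0,0],[0,0,0],[0,0,0],[0,0,0],[0,0,0]],"travel":[[0.01,0,0],[0.02,0,0],[0.03,0,0],[0.04,0,0],[0.05,0,0],[0.06,0,0],[0.068,0,0],[0.074,0,0],[0.074,0,0]],"hand":[0.028,0.028,0.028,0.028,0.028,0.028,0.028,0.028,0.028]}' && python3 -m crank '{"dr":[[0,0,0],[0,0,0],[0,0,0],[0,0,0],[0,0,0],[0,0,0],[0,0,0],[0,0,0],[0,0,0]],"travel":[[-0.01,0,0],[-0.035,0,0],[-0.06,0,-0.03],[-0.08,0,-0.08],[-0.1,0,-0.13],[-0.13,-0.05,-0.15],[-0.15,-0.1,-0.15],[-0.16,-0.15,-0.15],[-0.16,-0.15,-0.15]],"hand":[0.028,0.028,0.028,0.028,0.028,0.028,0.028,0.028,0.028]}'
python3 - <<'E'
from h import *
from workcell import bot,eyes
c=eyes.camera("scene"); cv2.imwrite("pics/f1.png",c["color"][:,:,::-1])
for nm,r in(("B",BLUE),("Y",YEL)):
  for ce,s,m in blobs(c,*r,30): p=onz(c,ce,.0198);print(nm,ce.round(1),p.round(4),w2b(p).round(4),s[4])
c=eyes.camera("side"); cv2.imwrite("pics/f2.png",c["color"][:,:,::-1])
for nm,r in(("B",BLUE),("Y",YEL)):
  for ce,s,m in blobs(c,*r,30): p=onz(c,ce,.0198);print(nm,ce.round(1),p.round(4),w2b(p).round(4),s[4])
d=cv2.cvtColor(cv2.absdiff(c["color"],dict(np.load("side0.npz"))["color"]),cv2.COLOR_RGB2GRAY); cv2.imwrite("pics/diff.png",cv2.convertScaleAbs(d,alpha=3))
E
```

```text
clock: 17.68
eef_pos: [0.5954, 0.2267, 0.0093]
tool_rot: [0.693, 0.721, 0.0, 0.0]
ft_force: [1.0, -0.2, -0.5]
grip_width: 0.028
clock: 18.8
eef_pos: [0.4466, 0.0583, 0.1586]
tool_rot: [0.694, 0.72, -0.002, -0.001]
ft_force: [0.8, -0.0, 0.5]
grip_width: 0.0283
B [442.1 161.9] [0.5307 0.2493 0.0198] [-0.0198 -0.0022] 281
B [453.6 179.6] [0.5919 0.2544 0.0198] [ 0.0409 -0.0112] 153
Y [256.  224.6] [ 0.5973 -0.2624  0.0198] [-0.0716 -0.5156] 182
B [237.7 333.2] [0.5931 0.2534 0.0198] [ 0.0418 -0.0125] 387
B [281.  341.7] [0.5173 0.2327 0.0198] [-0.0367 -0.0154] 401
B [257.  349.9] [0.5461 0.2642 0.0198] [-0.0014  0.0088] 423
```

View pics/f1.png

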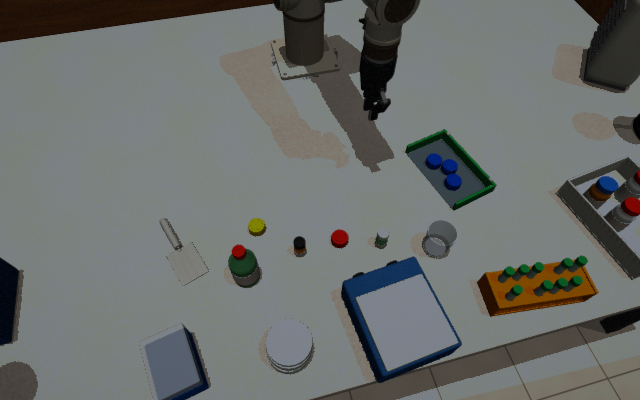

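View pics/f2.png

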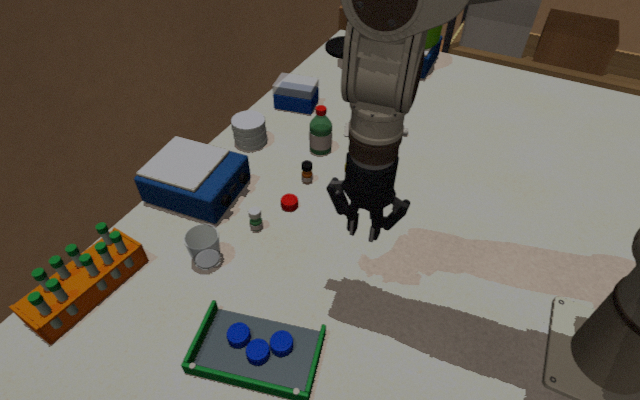

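View pics/diff.png

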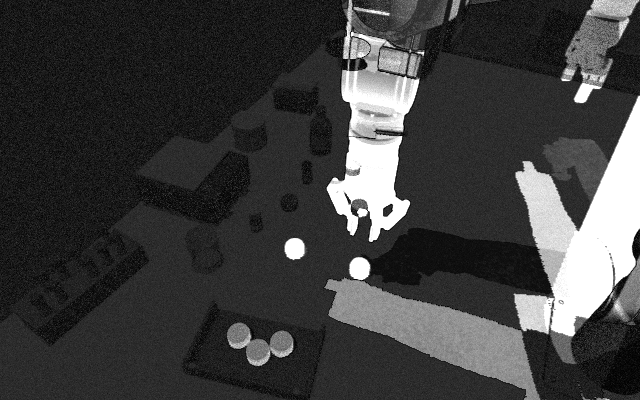

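Both views show the three blue caps flat inside the bay, with at least 27 mm to spare to the mouth limit. Nothing else shows any movement and the arm is clear, so I hand the job in.

```bash
python3 -c "
from workcell import job
print(job.job_done())"
```

```text
the job is handed in; nothing more can be done
None
```

I swept all three blue caps into the bay and handed the job in at about 19 s, out of the 72 s allowed. No verdict came back. I pushed each one along the bench with the fingertips 28 mm open as a cradle. For cap B I moved the path about 18 mm to the right and raised the tool 4 mm, so the gripper's knuckle would not catch the side wall.

**Caps:** in the last side-camera view the centres are at bay (x, y):

| Cap | x (m) | y (m) |
|---|---|---|
| A | -0.001 | 0.009 |
| B | -0.037 | -0.015 |
| C | 0.042 | -0.013 |

All three are well inside the limits and lie flat. The scene camera agrees to about 1.5 mm for C. It saw A and B as one merged blob, and that blob's centre fits the side-view positions.

**Everything else:** the yellow cap is in the same place in the scene view. Comparing side views before and after showed no movement of the vials, bottle or beaker. The arm hid the spatula and yellow cap in the last side view, so for the spatula I only have the scene picture, where it looks unmoved. The arm was clear of everything when I handed in, and the wrist force never read above about 2 N.

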